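# Wedge the spring clip off a solenoid valve's core tube

### The arm

A 6-joint arm with a two-finger parallel gripper is mounted at the origin on the work surface. World frame = base frame: x ahead of the robot, y to its left, z up, the work surface at z = 0. Lengths are in m, angles in rad, forces in N, time in s.
With the tool pointing down it reaches from about 0.375 to 0.9 m from the base axis. Payload 3.1 kg.
Tool frame: the origin (TCP) lies on the centre line of the jaws, within the pads' length; the fingertips stand robot.nose_length ahead of it and the grasp point (between the pads) lies 6 mm ahead of it (robot.nose_length is the distance from the TCP to the fingertips, in m); z points along the fingers, y is the line along which they close (so a half turn about z gives the same grasp; the last joint's range is limited). The gripper opens to 87 mm and grips with 3 to 60 N. Pads are 19 mm wide; open, the fingers measure 117 mm over their backs; the gripper's body (75 mm by 190 mm) begins 51 mm behind the grasp point.
Start: joints at [-1.393, 0.527, 1.433, -0, 1.181, -0.178], TCP at [0.218, -0.586, 0.248] pointing down, gripper open.
Joint ranges: [-3.08, 3.08], [-0.75, 2.2], [0.22, 2.44], [-1.43, 4.57], [0, 2.65], [-2.85, 2.85]. Speed limits (rad/s): [2.79, 2.79, 3.14, 3.14, 3.14, 3.14].

### API

Orientations are given as a unit quaternion [x, y, z, w].
In Python, from rig import robot gives the robot as it stands.
- The arm moves only by the shell command python3 -m crank 'ROWS' [FORCE]. ROWS is JSON, one flat list of numbers, 7 for each row, row after row: the shift along the tool's x, y, z in mm, then the turn, a rotation vector about the tool's x, y, z in degrees, then the closure in counts, from 0 (fully open) to 255 (shut). In form: [x, y, z, ax, ay, az, fingers, x, y, z, ax, ay, az, fingers, ...]. A call has exactly 5 rows; each row is the pose to reach, as a shift and turn from the pose commanded when the call began, along the tool's axes at that moment; what a row does not reach only later rows make up. A row lasts 1/12 s, in which the tool goes at most 41.7 mm and 7.16 degrees, less where a joint would pass 70% of its speed; a pose out of reach is approached as far as the arm can. A call with a gripper value outside its range is refused whole. The fingers move at their own pace and stop on an object; FORCE is the grip in N (left out, the last holds). Time passes only in rows, so rows that repeat a pose let the fingers close, or fill a call up. It gives the time, the measured TCP pose, the force, the opening and the grip force at its end, in the units of the state.
- robot.get_obs(): the state, without advancing time (a new reading comes with each control period).
- robot.camera(name): name is "scene" or "top"; returns a dict with "pixels" (384x512x3 uint8, red, green, blue), "intrinsics" (3x3 intrinsics, pixels), "extrinsics" (4x4, takes a point from camera to world coordinates). Camera axes: x right, y down, z forward; pixel columns grow to the right and rows downward; lengths in m; the calibration is good to about 2 mm. A picture is of the moment at which its call begins. There is no depth.
- robot.hand_in(): hands the job in; it is judged then, once.
The state is a dict: "time": time; "q": joint angles; "joint_velocities": joint speeds; "joint_torque": joint torques, N m; "position": TCP position; "tool_rot": TCP orientation; "ft_force": force on the tool from outside, world axes, zero at the start; "moment": the same for the moment, N m; "grip_width": finger opening in m; "grip_force": force on a finger pad.
Only numpy, scipy, OpenCV 4.12 (cv2) and the standard library are available. Lean on these libraries where they do the work, as an engineer would, in place of code of your own. Each camera call takes 0.05 s, during which the arm holds its last target. There are 200 camera calls.

### The job

Take the spring clip off the solenoid valve so that its coil can be changed: slide the tines of the forked wedge along the top of the coil and under the clip, straddling the stem, until the clip spreads and rides up over the bead. Be gentle: do not lean or push hard on the coil or the clip, keep the fingers off the clip while it is still snapped under the bead, and do not let it fly off or drop it. When it is free, lay the wedge flat on the bench and set the clip down in the parts tray, without bumping the valve or shifting anything else.

Things in the scene. Friction and masses are not known exactly. Their poses are not given: they have to be found in the camera images.
- valve: Solenoid valve, fixed: steel base plate 90 x 112 x 8 mm, brass body with ports to +y and -y, on it the coil (black block in a steel yoke, grey plug on the +x side), and the stem up through the coil. Origin: on the stem's axis at bench level; z up. -x is its open front, turned roughly to the robot: the wedge goes in there, along +x.
- coil_edge (a point): Middle of the front edge of the coil's flat steel top plate (52 mm in x, 46 mm in y, centred on the stem) at its usual height, 92 mm above the bench. The real plate sits anywhere from 3 mm lower to 3 mm higher on its spring washer: not measured, it has to be felt. It is rigid.
- seat (a point): Point on the valve, on the stem's axis, 97.1 mm above the bench: where the clip's origin is while the clip is snapped under the bead.
- bead (a point): Centre of the stem's round bead, 12 mm thick, 104 mm above the bench. Below it a neck of 8 mm, then from 97.5 mm down a tube of 12 mm; above it a thin nose up to 115 mm.
- clip: Dark spring-steel clip, 38 g, snapped under the bead, axes along the valve's. Origin: middle of its channel's underside, on the stem's axis. Channel 25 mm (x) by 35 mm (y); two sprung arms hug the neck. Below each side, 9 to 17 mm off in y, a foot along x is sprung down on the coil (1 to 2 N; hangs 9 mm below the origin when free); its ends, 17.6 mm off in x, turn up: a 2.2 mm mouth.
- ears (a point): Point on the clip, 6 mm above its origin, midway between the two upright ears along its y sides: each 22 mm long in x and 12 mm high from the origin up, 37 mm over both. Grip it here, across y. Once over the bead the clip hops up and perches there, its origin about 10 mm above seat, tilted by up to 0.35 rad.
- fork: Forked wedge, 150 g, 162 mm long, on the bench. Origin on its flat underside where the handle is gripped; +x towards the tines, z up. Two steel tines end at x = 100 mm, each 7 mm wide, 31 mm over both; the slot between is 17 mm wide, 62 mm deep; 1.5 mm thick at the tips, rising evenly to 13.5 mm at 52 mm behind them.
- handle (a point): Middle of the wedge's black rubber handle, 13 mm above its underside, x = 0. The handle runs from x = -62 to +28 mm, 18 mm wide, 26 mm high. Leaning on the tips makes the wedge swivel a little between the fingers.
- tines (a point): Point on the wedge midway between its tips, on the underside. Tines sliding on the coil press the clip's feet up, then lift it: it lets go after 5 mm of lift, with the tips 10 to 48 mm past the stem (at 56 mm the slot's end meets the stem). The push takes up to about 12 N and squeezes the wedge on the coil with about 10 N, besides what the hand leans on it.
- tray: Bare aluminium parts tray, fixed, 140 mm (x) by 120 mm (y), 20 mm high, walls and floor 3 mm. Origin: centre of its underside.
- station: Grey push-button box with a red mushroom button, 120 x 75 mm, 87 mm high. Origin: centre of its underside. Leave it alone.
- contactor: White and black contactor, 78 x 45 mm, 83 mm high. Origin: centre of its underside. Leave it alone.
- screwdriver: Screwdriver 200 mm long, lying across in front of the robot, handle 26 mm thick. Origin: under its middle; x towards the tip. Leave it alone.

How it is judged:
On the way:
1. clip wedged up over the bead (z of clip in the frame of seat above 0.008 m and horizontal distance between tines and seat below 0.06 m and contact force between the fingers and clip below 0.5 N), for 0.1 s.
At the end, for the whole second after the job is handed in: The clip lies at rest inside the parts tray (its middle within the walls, below 25 mm), the forked wedge lies at rest flat on the bench (underside within 6 mm of the bench top, tilted less than 0.1 rad), and both are let go (x of clip in the frame of tray between -0.066 and 0.066 m and y of clip in the frame of tray between -0.056 and 0.056 m and height (world z) of clip below 0.025 m and linear speed of each of clip, fork below 0.03 m/s and height (world z) of fork below 0.006 m and angle between fork's own z axis and vertical below 0.1 rad); the robot touches nothing.
It fails at once if the wedge presses on the valve, its coil or the clip with over 20 N (contact force between fork and valve above 20 N or contact force between fork and clip above 20 N).
It fails at once if the robot touches the clip while it is still snapped under the bead (contact force between any of the fingers, the arm and clip above 0.5 N and z of clip in the frame of seat between -0.006 and 0.006 m and horizontal distance between clip and seat below 0.008 m).
It fails at once if the robot itself bumps the valve with over 10 N (contact force between any of the fingers, the arm and valve above 10 N).
It fails at once if the clip flies off or is dropped: it moves faster than 1 m/s while the fingers do not hold it (linear speed of clip above 1 m/s and contact force between the fingers and clip below 0.1 N).
It fails at once if the push-button station, the contactor or the screwdriver is shifted by over 20 mm (distance of any of station, contactor, screwdriver from where it was at the start of the episode above 0.02 m).
It also fails if it takes over 72 s, if anything falls off the work surface, if the arm or the gripper's body presses on something with over 40 N, if the wrist force passes 120 N, or if a joint passes its speed limit or range.

## Working session

There is one attempt and no reset: what is moved stays moved. The work goes in short steps, Python scripts to look and compute and a shell command to move; the robot and the scene stay as the last step left them, time stands still between calls to the robot, and variables do not carry over. Pictures are saved under pics/ and viewed, at most 10 in all, crops included, and the job is handed in when it is done.

```bash
ls; mkdir -p pics; python3 - <<'E'
from rig import robot
import cv2,numpy as np
for n in("scene","top"):
    c=robot.camera(n); cv2.imwrite(f"pics/{n}0.png",cv2.resize(c["pixels"][:,:,::-1],(800,600),interpolation=cv2.INTER_CUBIC)); np.savez(f"pics/{n}0.npz",**c)
    print(n,c["intrinsics"].round(1).tolist(),c["extrinsics"].round(4).tolist())
o=robot.get_obs();print(o,robot.nose_length)
E
```

```text
pics
scene [[473.0, 0.0, 246.2], [0.0, 473.0, 195.8], [0.0, 0.0, 1.0]] [[-0.1224, 0.7452, -0.6555, 1.2354], [0.9924, 0.099, -0.0728, 0.1029], [0.0106, -0.6594, -0.7517, 0.8747], [0.0, 0.0, 0.0, 1.0]]
top [[352.1, 0.0, 256.6], [0.0, 352.1, 187.2], [0.0, 0.0, 1.0]] [[0.0048, -0.9983, 0.0573, 0.4804], [-0.9998, -0.0058, -0.0171, 0.0201], [0.0174, -0.0573, -0.9982, 0.8235], [0.0, 0.0, 0.0, 1.0]]
{'time': 0.1, 'q': array([-1.39348634e+00,  5.28399729e-01,  1.43379462e+00,  2.45733470e-06,
        1.18138904e+00, -1.78492047e-01]), 'joint_velocities': array([ 0.00134736, -0.00081232, -0.00330302,  0.00045952,  0.00064934,
       -0.00064509]), 'joint_torque': array([-1.65735300e-04, -4.40986705e+01, -1.77150160e+01,  6.35547610e-02,
        5.34051040e-02, -4.98426891e-05]), 'position': array([ 0.21763573, -0.58522254,  0.24664663]), 'tool_rot': array([ 9.84216901e-01,  1.76963561e-01,  1.72451070e-06, -9.95368262e-04]), 'ft_force': array([0.18414864, 0.44414859, 0.14504014]), 'moment': array([ 0.03729534,  0.00077741, -0.02268395]), 'grip_force': 0.0, 'grip_width': 0.08671648545216763} 0.025
```

View pics/scene0.png

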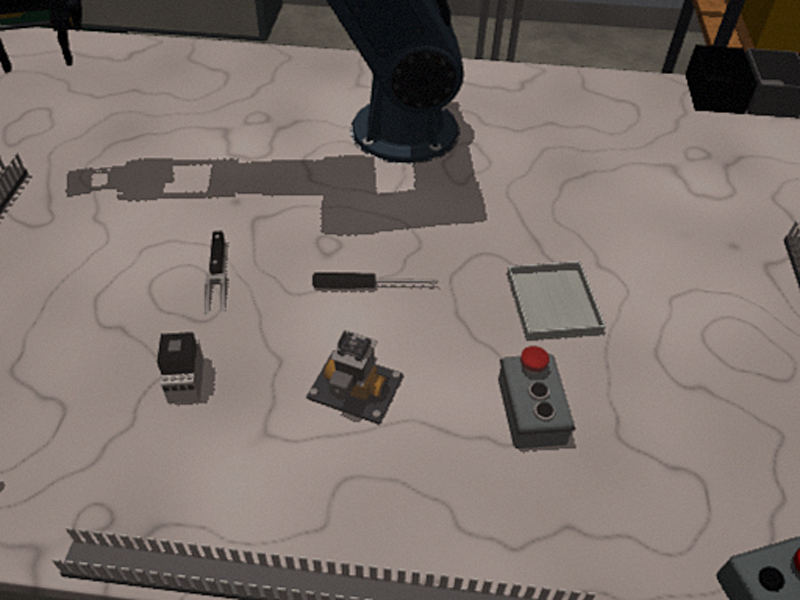

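View pics/top0.png

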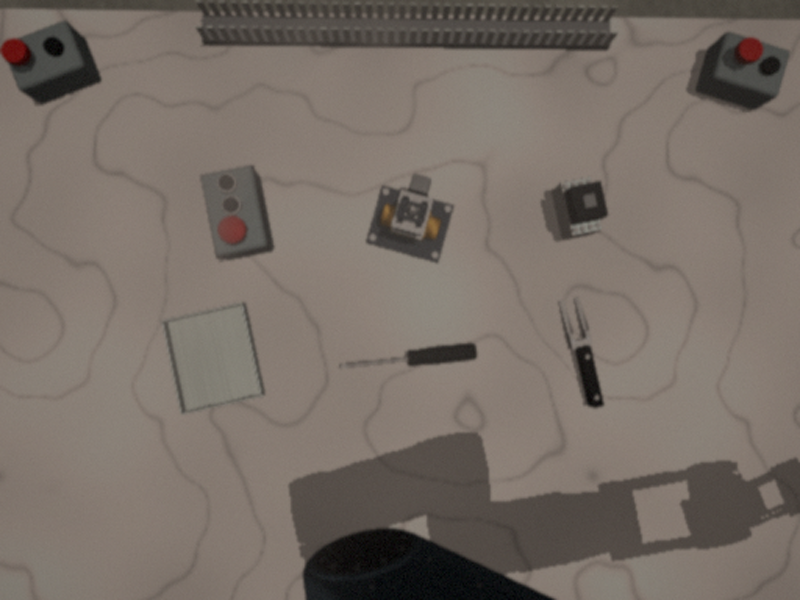

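The pictures show the valve near top-view (412,212), fork (583,352), tray (215,357), station left, contactor right, screwdriver between. I'll zoom in to measure.

```bash
python3 - <<'E'
import cv2,numpy as np
t=np.load("pics/top0.npz")["pixels"][:,:,::-1];s=np.load("pics/scene0.npz")["pixels"][:,:,::-1]
def cr(im,x,y,w,h,k): return cv2.convertScaleAbs(cv2.resize(im[y:y+h,x:x+w],(w*k,h*k),interpolation=cv2.INTER_CUBIC),alpha=1.5)
A=cr(t,228,108,66,50,6)[:, :396]; B=cr(t,340,186,66,80,6)[:,:396]
C=cr(s,190,205,66,50,6);D=cr(s,118,143,50,75,4)
im=np.zeros((600,800,3),np.uint8)
im[:300,:396]=A; im[:480,400:796]=B; im[300:,:396]=C
cv2.imwrite("pics/m1.png",im)
E
```

```text
(no output)
```

View pics/m1.png

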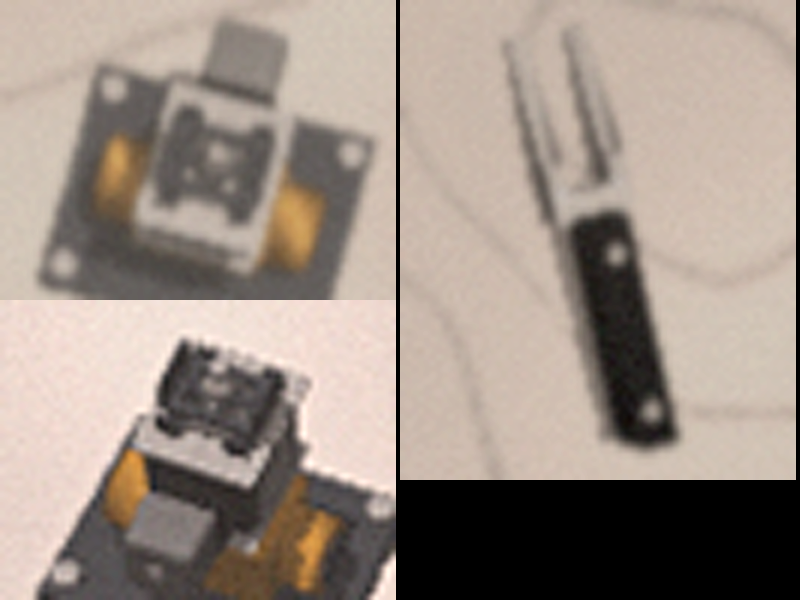

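```bash
cat > h.py <<'E'
import numpy as np
def ray(cam,uv,z):
    c=np.load(f"pics/{cam}0.npz");K=c["intrinsics"];E=c["extrinsics"]
    d=E[:3,:3]@np.linalg.inv(K)@np.array([uv[0],uv[1],1.]);o=E[:3,3]
    return o+d*(z-o[2])/d[2]
def src(u,v,x0,y0,k=6,ox=0,oy=0): return ((u-ox+.5)/k-.5+x0,(v-oy+.5)/k-.5+y0)
E
python3 - <<'E'
from h import *
np.set_printoptions(precision=4,suppress=True)
V=lambda n,cam,u,v,z,*a:print(n,ray(cam,src(u,v,*a),z))
T=(228,108)
for n,u,v,z in[("bL",113,90,8),("bR",350,153,8),("fL",62,263,8),("cornerBL",100,65,8),("cornerBR",375,140,8),("pFL",135,235,92),("pFR",248,270,92),("pBR",295,115,92),("pBL",170,75,92),("nose",222,158,112)]: V(n,"top",u,v,z,*T)
print("bFR",ray("top",(434*.64,255*.64),8))
S=(190,205)
for n,u,v,z in[("s nose",222,375-2,112),("s pBL front-left img",143,418,92),("s pBR",252,488,92)]: V(n,"scene",u,v,z,*S,6,0,300)
F=(340,186,6,400,0)
for n,u,v,z in[("h1",572,218,26),("h2",628,212,26),("h3",678,437,26),("h4",618,443,26),("rivA",616,253,26),("rivB",652,411,26),("tipL",507,43,1.5),("tipR",583,30,1.5),("tipRleft",565,33,1.5)]: V(n,"top",u,v,z,*F)
for n,p in[("trBL",(165,322)),("trBR",(244,304)),("trFR",(264,394)),("trFL",(184,411))]: print(n,ray("top",(p[0]*.64,p[1]*.64),.02))
E
```

```text
bL [-1.2647 -0.0728  8.    ]
bR [-1.0528  0.743   8.    ]
fL [-0.6643 -0.2433  8.    ]
cornerBL [-1.3513 -0.1181  8.    ]
cornerBR [-1.0987  0.8292  8.    ]
pFL [-15.3141  -0.1626  92.    ]
pFR [-13.8175   4.7612  92.    ]
pBR [-20.6567   6.7976  92.    ]
pBL [-22.3769   1.3254  92.    ]
nose [-22.9449   4.4002 112.    ]
bFR [-0.4269  0.5755  8.    ]
s nose [ 89.0468  15.6801 112.    ]
s pBL front-left img [70.5141 15.7007 92.    ]
s pBR [67.6116 10.8205 92.    ]
h1 [ 1.4801  8.4621 26.    ]
h2 [ 1.406   9.1357 26.    ]
h3 [ 4.0654  9.6932 26.    ]
h4 [ 4.1375  8.9754 26.    ]
rivA [ 1.8938  8.9844 26.    ]
rivB [ 3.7602  9.3873 26.    ]
tipL [0.4512 0.2266 1.5   ]
tipR [0.4469 0.2513 1.5   ]
tipRleft [0.4479 0.2454 1.5   ]
trBL [0.4817 0.3477 0.02  ]
trBR [0.5084 0.2344 0.02  ]
trFR [0.3788 0.203  0.02  ]
trFL [0.3543 0.3169 0.02  ]
```

```bash
python3 - <<'E'
from h import *
np.set_printoptions(precision=4,suppress=True)
def V(n,cam,u,v,z,*a):
    p=ray(cam,src(u,v,*a),z/1000);print(n,p);return p
T=(228,108)
for n,u,v,z in[("bL",113,90,8),("bR",350,153,8),("fL",62,263,8),("cornerBL",100,65,8),("cornerBR",375,140,8),("pFL",135,235,92),("pFR",248,270,92),("pBR",295,115,92),("pBL",170,75,92),("nose",222,158,112)]: V(n,"top",u,v,z,*T)
print("bFR",ray("top",(434*.64,255*.64),.008))
S=(190,205)
for n,u,v,z in[("s nose",222,373,112),("s pBL",143,418,92),("s pBR",252,488,92)]: V(n,"scene",u,v,z,*S,6,0,300)
F=(340,186,6,400,0)
for n,u,v,z in[("h1",572,218,26),("h2",628,212,26),("h3",678,437,26),("h4",618,443,26),("rivA",616,253,26),("rivB",652,411,26),("tipL",507,43,1.5),("tipR",583,30,1.5),("tipRleft",565,33,1.5)]: V(n,"top",u,v,z,*F)
E
```

```text
bL [0.6787 0.0306 0.008 ]
bR [ 0.6546 -0.0621  0.008 ]
fL [0.6105 0.05   0.008 ]
cornerBL [0.6886 0.0358 0.008 ]
cornerBR [ 0.6599 -0.0719  0.008 ]
pFL [0.6071 0.0215 0.092 ]
pFR [ 0.5951 -0.018   0.092 ]
pBR [ 0.65   -0.0343  0.092 ]
pBL [0.6638 0.0096 0.092 ]
nose [ 0.6303 -0.0079  0.112 ]
bFR [ 0.5835 -0.043   0.008 ]
s nose [ 0.6327 -0.004   0.112 ]
s pBL [ 0.6404 -0.031   0.092 ]
s pBR [0.6653 0.0109 0.092 ]
h1 [ 0.4487 -0.2473  0.026 ]
h2 [ 0.4511 -0.2687  0.026 ]
h3 [ 0.3668 -0.2863  0.026 ]
h4 [ 0.3646 -0.2636  0.026 ]
rivA [ 0.4356 -0.2639  0.026 ]
rivB [ 0.3765 -0.2766  0.026 ]
tipL [ 0.5159 -0.2309  0.0015]
tipR [ 0.5211 -0.2609  0.0015]
tipRleft [ 0.5199 -0.2538  0.0015]
```

```bash
cat > go.py <<'E'
# usage: go.py x y z(m) heading(deg) : shift/turn in tool axes to a tool-down pose
import sys,numpy as np
from scipy.spatial.transform import Rotation as R
from rig import robot
o=robot.get_obs();r=R.from_quat(o["tool_rot"]);p=o["position"]
x,y,z,h=map(float,sys.argv[1:5])
t=R.from_euler("z",h,degrees=True)*R.from_euler("x",180,degrees=True)
X=r.apply([1,0,0])
print("t",round(o["time"],2),"p",(p*1e3).round(1),"head",np.degrees(np.arctan2(X[1],X[0])).round(2),"tilt z",r.apply([0,0,1]).round(4),"F",o["ft_force"].round(2),"M",o["moment"].round(2),"w",round(o["grip_width"]*1e3,1),"gf",round(o["grip_force"],1))
print("shift",(r.inv().apply(np.array([x,y,z])-p)*1e3).round(1),"turn",np.degrees((r.inv()*t).as_rotvec()).round(2))
E
python3 go.py .423 -.264 .12 11.3
```

```text
t 0.1 p [ 217.6 -585.2  246.6] head 20.39 tilt z [-3.e-04  2.e-03 -1.e+00] F [0.18 0.44 0.15] M [ 0.04  0.   -0.02] w 86.7 gf 0.0
shift [ 304.4 -229.3  127.2] turn [-0.11 -0.01  9.09]
```

```bash
python3 -m crank '[30,-23,12,0,0,2,0, 61,-46,25,0,0,4,0, 91,-69,38,0,0,6,0, 122,-92,51,0,0,8,0, 150,-113,62,0,0,9.1,0]' 40; python3 go.py .423 -.264 .12 11.3
```

```text
time: 0.52
position: [0.3194, -0.4251, 0.1845]
tool_rot: [0.995, 0.097, -0.0, -0.001]
ft_force: [-0.3, -0.2, -0.5]
grip_width: 0.0872
grip_force: 0.0
t 0.52 p [ 319.4 -425.1  184.5] head 11.17 tilt z [-5.e-04  2.e-03 -1.e+00] F [-0.33 -0.24 -0.46] M [ 0.   -0.   -0.05] w 87.2 gf 0.0
shift [ 132.9 -137.8   64.7] turn [-0.12  0.01 -0.13]
```

```bash
python3 -m crank '[26,-27,13,0,0,0,0, 53,-55,26,0,0,0,0, 80,-83,39,0,0,0,0, 107,-111,52,0,0,0,0, 133,-137.5,65,-0.1,0,-0.1,0]'; python3 -m crank '[0,0,0,0,0,0,0,0,0,0,0,0,0,0,0,0,0,0,0,0,0,0,0,0,0,0,0,0,0,0,0,0,0,0,0]' >/dev/null; python3 go.py .423 -.264 .0285 11.3
python3 - <<'E'
from rig import robot
import cv2,numpy as np
for n in("top",):
    c=robot.camera(n); im=c["pixels"][150:300,280:480,::-1]
    cv2.imwrite("pics/f1.png",cv2.convertScaleAbs(cv2.resize(im,None,fx=4,fy=4,interpolation=cv2.INTER_CUBIC),alpha=1.5))
E
```

```text
time: 0.93
position: [0.423, -0.2649, 0.1198]
tool_rot: [0.995, 0.099, -0.0, 0.001]
ft_force: [0.0, -0.4, -0.2]
grip_width: 0.0868
grip_force: 0.0
t 1.35 p [ 422.3 -268.4  121. ] head 11.26 tilt z [ 0.0014 -0.0029 -1.    ] F [ 1.62  0.09 -0.47] M [-0.02 -0.01 -0.  ] w 86.9 gf 0.0
shift [ 1.5 -4.5 92.5] turn [ 0.18 -0.05 -0.04]
```

View pics/f1.png

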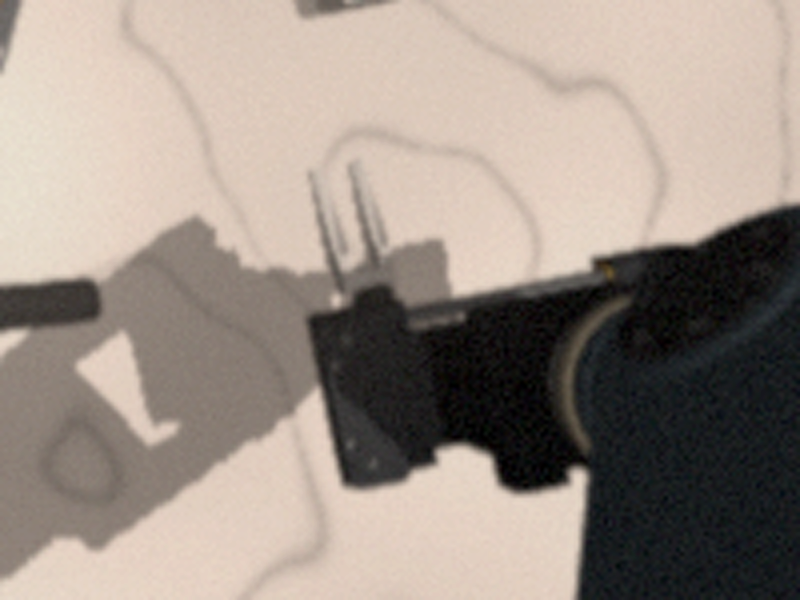

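The view shows the gripper body over the handle with tines at (340,190) px ahead of it, aligned with the tool; descend.

```bash
python3 -m crank '[0.5,-1,25,0,0,0,0, 1,-3,50,0,0,0,0, 1.5,-4,75,0,0,0,0, 1.5,-4.5,85,0,0,0,0, 1.5,-4.5,91,0,0,0,0]';python3 -m crank '[0,0,0,0,0,0,0,0,0,0,0,0,0,0,0,0,0,0,0,0,0,0,0,0,0,0,0,0,0,0,0,0,0,0,0]' >/dev/null;  python3 go.py .423 -.264 .0285 11.3
```

```text
time: 1.82
position: [0.4222, -0.2625, 0.0284]
tool_rot: [0.995, 0.098, -0.001, -0.0]
ft_force: [0.2, -0.3, 0.1]
grip_width: 0.0869
grip_force: 0.0
t 2.23 p [ 423.6 -262.6   30.5] head 11.39 tilt z [ 0.0018 -0.0031 -1.    ] F [ 0.54 -0.2   0.06] M [-0.02 -0.   -0.02] w 86.9 gf 0.0
shift [-0.8  1.2  2. ] turn [ 0.19 -0.06  0.09]
```

```bash
python3 -m crank '[0,0,1.5,0,0,0,0, 0,0,1.5,0,0,0,255, 0,0,1.5,0,0,0,255, 0,0,1.5,0,0,0,255, 0,0,1.5,0,0,0,255]' 40; for i in 1 2 3; do python3 -m crank '[0,0,0,0,0,0,255,0,0,0,0,0,0,255,0,0,0,0,0,0,255,0,0,0,0,0,0,255,0,0,0,0,0,0,255]' >/dev/null;  python3 go.py .423 -.264 .0285 11.3;done
```

```text
time: 2.65
position: [0.4231, -0.2622, 0.028]
tool_rot: [0.995, 0.099, 0.0, 0.001]
ft_force: [-0.1, 0.3, 0.1]
grip_width: 0.0683
grip_force: 0.0
t 3.07 p [ 423.1 -262.2   28. ] head 11.39 tilt z [ 3.0e-04 -1.7e-03 -1.0e+00] F [0.29 1.1  0.35] M [-0.   -0.01 -0.03] w 35.1 gf 0.0
shift [-0.5  1.7 -0.5] turn [0.1  0.   0.09]
t 3.48 p [ 423.3 -262.5   28.1] head 11.39 tilt z [ 7.0e-04 -2.2e-03 -1.0e+00] F [ 0.61 -0.65  1.14] M [-0.12  0.01  0.02] w 18.0 gf 40.0
shift [-0.6  1.4 -0.4] turn [ 0.13 -0.02  0.09]
t 3.9 p [ 423.2 -262.3   28.1] head 11.38 tilt z [ 5.0e-04 -1.9e-03 -1.0e+00] F [ 0.42 -0.44 -0.22] M [-0.08 -0.08  0.  ] w 17.6 gf 40.0
shift [-0.5  1.6 -0.4] turn [ 0.11 -0.01  0.08]
```

```bash
python3 -m crank '[0,0,-20,0,0,0,255, 0,0,-45,0,0,0,255, 0,0,-75,0,0,0,255, 0,0,-105,0,0,0,255, 0,0,-130,0,0,0,255]'; python3 -m crank '[0,-15,0,0,0,3,255, 5,-40,0,0,0,8,255, 8,-70,0,0,0,13,255, 10,-95,0,0,0,17,255, 12,-115,0,0,0,20,255]'; python3 go.py .4958 .0303 .158 -15
```

```text
time: 4.32
position: [0.4225, -0.2613, 0.1594]
tool_rot: [0.995, 0.099, -0.0, 0.0]
ft_force: [0.6, -0.5, -1.7]
grip_width: 0.0178
grip_force: 40.0
time: 4.73
position: [0.4102, -0.1442, 0.1575]
tool_rot: [0.997, -0.077, -0.001, -0.0]
ft_force: [-0.1, -0.1, -1.2]
grip_width: 0.0177
grip_force: 40.0
t 4.73 p [ 410.2 -144.2  157.5] head -8.78 tilt z [-2.7e-03  7.0e-04 -1.0e+00] F [-0.06 -0.14 -1.22] M [0.04 0.02 0.04] w 17.7 gf 40.0
shift [  58.  -185.5   -0.6] turn [-0.01  0.16  6.22]
```

```bash
python3 -m crank '[11,-35,0,0,0,2,255, 23,-73,0,0,0,4,255, 35,-111,0,0,0,6.2,255, 46,-148,0,0,0,6.2,255, 58,-182,0,0,0.1,6.2,255]'; python3 -m crank '[0,0,0,0,0,0,255,0,0,0,0,0,0,255,0,0,0,0,0,0,255,0,0,0,0,0,0,255,0,0,0,0,0,0,255]' >/dev/null;python3 go.py .4958 .0303 .143 -15
python3 - <<'E'
from rig import robot
import cv2,numpy as np
a=[]
for n,x,y in(("top",215,100),("scene",165,165)):
    c=robot.camera(n); np.savez(f"pics/{n}2.npz",**c); im=c["pixels"][y:y+75,x:x+100,::-1]
    a.append(cv2.convertScaleAbs(cv2.resize(im,None,fx=8 if n=="top" else 6,fy=8 if n=="top" else 6,interpolation=cv2.INTER_CUBIC),alpha=1.5))
cv2.imwrite("pics/v2t.png",a[0]);cv2.imwrite("pics/v2s.png",a[1])
E
```

```text
time: 5.15
position: [0.4959, 0.0268, 0.1572]
tool_rot: [0.992, -0.129, -0.0, 0.001]
ft_force: [-0.2, 0.1, -2.0]
grip_width: 0.0174
grip_force: 40.0
t 5.57 p [495.9  23.2 157.4] head -14.93 tilt z [ 7.e-04 -2.e-03 -1.e+00] F [-0.24 -0.42 -1.12] M [0.03 0.02 0.03] w 17.7 gf 40.0
shift [-1.9 -6.8 14.4] turn [ 0.1  -0.07  0.07]
```

View pics/v2t.png

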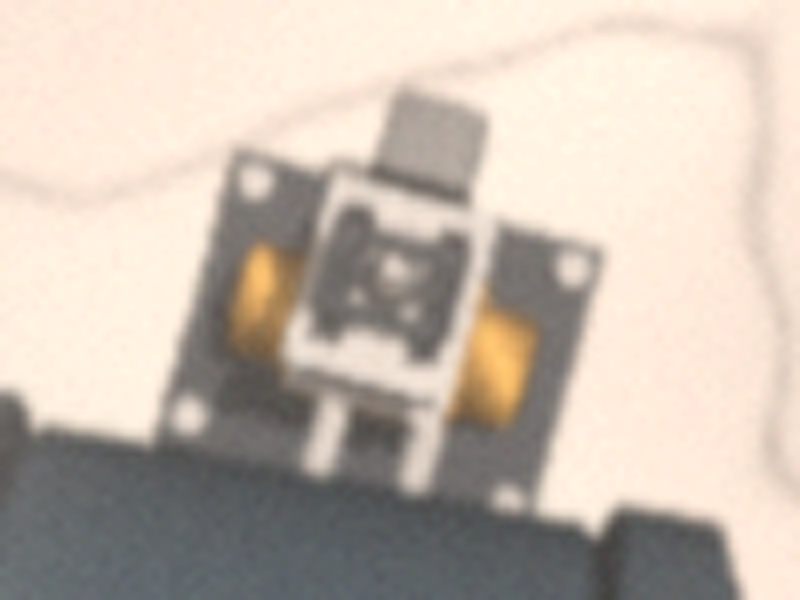

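View pics/v2s.png

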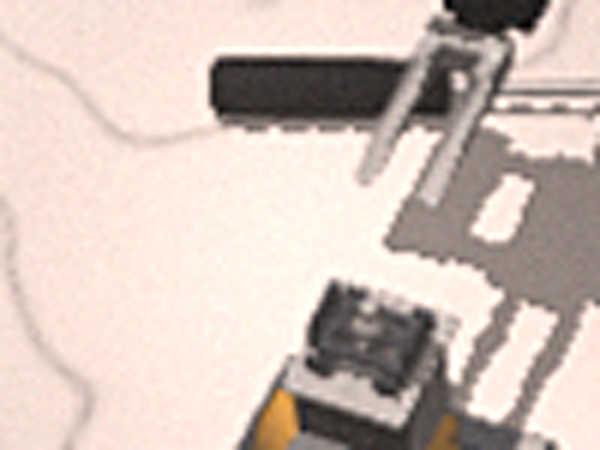

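```bash
python3 - <<'E'
from h import *
np.set_printoptions(precision=4,suppress=True)
ax=np.array([np.cos(np.radians(-15)),np.sin(np.radians(-15))]);ay=np.array([-ax[1],ax[0]])
c0=np.array([.631,-.006])
def V(n,cam,u,v,z,*a):
    p=ray(cam,src(u,v,*a),z/1000);d=p[:2]-c0;print(n,p[:2],"valve frame mm",(1e3*np.array([d@ax,d@ay])).round(1))
for n,u,v,z in[("tipLmid",334,397,130),("tipRmid",426,411,130),("nose",395,270,114),("boltBL",256,181,8),("boltBR",572,268,8),("boltFL",188,414,8),("boltFR",509,498,8),("pFL",284,376,92),("pFR",438,408,92),("pBL",330,165,92),("pBR",496,212,92),("foot FL",325,330,95),("footFR",425,355,95),("footBL",355,212,95),("footBR",458,238,95)]: V(n,"top",u,v,z,215,100,8)
for n,u,v,z in[("tipL(img right)",432,200,130),("tipR",368,182,130),("nose",370,318,114),("pBR",290,372,92),("pBL",405,415,92)]: V("s "+n,"scene",u,v,z,165,165,6)
E
```

```text
tipLmid [0.5958 0.0091] valve frame mm [-37.9   5.4]
tipRmid [ 0.5924 -0.0138] valve frame mm [-35.2 -17.5]
nose [ 0.6311 -0.0066] valve frame mm [ 0.3 -0.5]
boltBL [0.6797 0.0303] valve frame mm [37.6 47.7]
boltBR [ 0.6547 -0.0624] valve frame mm [ 37.5 -48.4]
boltFL [0.6107 0.0497] valve frame mm [-34.   48.5]
boltFR [ 0.5868 -0.044 ] valve frame mm [-32.9 -48.2]
pFL [0.6075 0.0216] valve frame mm [-29.8  20.6]
pFR [ 0.5994 -0.0188] valve frame mm [-27.2 -20.5]
pBL [0.6636 0.0098] valve frame mm [27.4 23.7]
pBR [ 0.6515 -0.0339] valve frame mm [ 27.  -21.7]
foot FL [0.6192 0.011 ] valve frame mm [-15.8  13.3]
footFR [ 0.6128 -0.0152] valve frame mm [-15.2 -13.6]
footBL [0.6504 0.0033] valve frame mm [16.4 14. ]
footBR [ 0.6438 -0.0237] valve frame mm [ 16.9 -13.8]
s tipL(img right) [0.5945 0.0117] valve frame mm [-39.8   7.6]
s tipR [ 0.5892 -0.0116] valve frame mm [-38.9 -16.2]
s nose [ 0.6366 -0.0041] valve frame mm [4.9 3.3]
s pBR [ 0.6466 -0.0311] valve frame mm [ 21.5 -20.2]
s pBL [0.6597 0.0111] valve frame mm [23.3 23.9]
```

Tines at ~(380,403) in the top crop: 6 mm off to -y of the valve axis, tips ~37 mm before the stem; bolts and feet confirm valve centre and -15° yaw. Correct sideways, advance to the land, and lower to just above.

```bash
python3 -m crank '[0,-3,0,0,0,0,255, 2,-6.5,0,0,0,0,255, 7,-6.5,3,0,0,0,255, 11,-6.5,8,0,0,0,255, 14.5,-6.5,13,0,0,0,255]'; python3 -m crank '[0,0,3,0,0,0,255,0,0,6,0,0,0,255,0,0,9,0,0,0,255,0,0,12,0,0,0,255,0,0,14,0,0,0,255]' >/dev/null;python3 -m crank '[0,0,0,0,0,0,255,0,0,0,0,0,0,255,0,0,0,0,0,0,255,0,0,0,0,0,0,255,0,0,0,0,0,0,255]' >/dev/null;python3 go.py .5131 .0256 .123 -15
python3 - <<'E'
from rig import robot
import cv2,numpy as np
a=[]
for n,x,y in(("top",228,105),("scene",185,195)):
    c=robot.camera(n); np.savez(f"pics/{n}3.npz",**c); im=c["pixels"][y:y+50,x:x+65,::-1]
    a.append(cv2.convertScaleAbs(cv2.resize(im,None,fx=6,fy=6,interpolation=cv2.INTER_CUBIC),alpha=1.5))
cv2.imwrite("pics/v3.png",np.hstack(a))
E
```

```text
time: 6.08
position: [0.5134, 0.0267, 0.1443]
tool_rot: [0.992, -0.129, 0.002, 0.001]
ft_force: [-0.4, -0.3, -2.2]
grip_width: 0.0176
grip_force: 40.0
t 6.92 p [512.6  26.9 130.8] head -14.81 tilt z [ 0.0026 -0.0022 -1.    ] F [ 0.18 -0.3  -1.76] M [0.03 0.04 0.04] w 17.4 gf 40.0
shift [0.8 1.1 7.8] turn [ 0.08 -0.17  0.19]
```

View pics/v3.png

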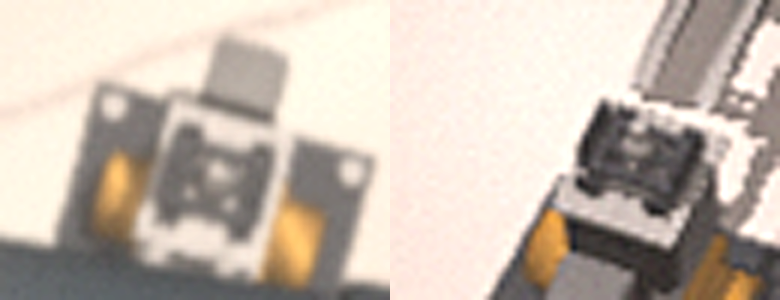

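The left crop shows tines hidden mostly under the gripper but bracketing the clip's feet; the scene crop shows both tines symmetric behind the clip. Now feel down.

```bash
python3 -m crank '[0,0.3,1,0,0,0.2,255,0,0.6,2,0,0,0.2,255,0,0.6,3,0,0,0.2,255,0,0.6,4,0,0,0.2,255,0,0.6,4,0,0,0.2,255]';for i in 1 2 3; do python3 -m crank '[0,0,0,0,0,0,255,0,0,0.25,0,0,0,255,0,0,0.5,0,0,0,255,0,0,0.5,0,0,0,255,0,0,0.5,0,0,0,255]' >/dev/null; python3 go.py .5131 .0256 .123 -15; done
```

```text
time: 7.43
position: [0.5122, 0.0263, 0.1264]
tool_rot: [0.991, -0.131, 0.001, 0.001]
ft_force: [-0.7, -0.7, -2.1]
grip_width: 0.0177
grip_force: 40.0
t 7.85 p [512.3  26.3 126.1] head -15.01 tilt z [ 0.0021 -0.0021 -1.    ] F [ 0.51 -0.85 -0.88] M [ 0.06  0.02 -0.03] w 17.7 gf 40.0
shift [0.9 0.5 3.1] turn [ 0.08 -0.15 -0.01]
t 8.27 p [512.3  26.3 125.6] head -15.02 tilt z [ 0.002  -0.0021 -1.    ] F [ 1.25 -0.04 -0.7 ] M [ 0.08  0.06 -0.02] w 17.7 gf 40.0
shift [0.9 0.5 2.6] turn [ 0.08 -0.14 -0.02]
t 8.68 p [512.3  26.3 125.1] head -15.01 tilt z [ 0.002  -0.0021 -1.    ] F [ 0.55 -0.37 -1.85] M [ 0.07  0.05 -0.05] w 17.5 gf 40.0
shift [1.  0.5 2.1] turn [ 0.09 -0.14 -0.01]
```

```bash
for i in 1 2 3 4; do python3 -m crank '[0,0,0.25,0,0,0,255,0,0,0.5,0,0,0,255,0,0,0.5,0,0,0,255,0,0,0.5,0,0,0,255,0,0,0.5,0,0,0,255]' >/dev/null; python3 go.py .5131 .0256 .123 -15|head -1; done
```

```text
t 9.1 p [512.3  26.3 124.6] head -15.02 tilt z [ 0.002 -0.002 -1.   ] F [-0.57 -0.04 -1.6 ] M [0.02 0.1  0.01] w 18.2 gf 40.0
t 9.52 p [512.3  26.3 124.1] head -15.01 tilt z [ 0.002  -0.0021 -1.    ] F [-1.1  -0.99 -1.86] M [0.02 0.01 0.01] w 17.3 gf 40.0
t 9.93 p [512.3  26.3 123.6] head -15.01 tilt z [ 0.0021 -0.002  -1.    ] F [-0.04 -0.62 -0.84] M [ 0.04  0.04 -0.03] w 17.8 gf 40.0
t 10.35 p [512.3  26.3 123.1] head -15.02 tilt z [ 0.0021 -0.002  -1.    ] F [-0.39  1.11 -1.41] M [ 0.06  0.05 -0.05] w 17.5 gf 40.0
```

```bash
for i in 1 2 3 4; do python3 -m crank '[0,0,0.25,0,0,0,255,0,0,0.5,0,0,0,255,0,0,0.5,0,0,0,255,0,0,0.5,0,0,0,255,0,0,0.5,0,0,0,255]' >/dev/null; python3 go.py .5131 .0256 .123 -15|head -1; done
```

```text
t 10.77 p [512.3  26.3 122.6] head -15.01 tilt z [ 0.0021 -0.0021 -1.    ] F [-0.65 -0.01 -2.01] M [0.04 0.02 0.03] w 17.6 gf 40.0
t 11.18 p [512.3  26.3 122.1] head -15.01 tilt z [ 0.0021 -0.002  -1.    ] F [-0.27  0.38 -0.46] M [ 0.08  0.02 -0.03] w 17.7 gf 40.0
t 11.6 p [512.3  26.3 121.6] head -15.01 tilt z [ 0.0021 -0.0021 -1.    ] F [ 0.62  0.29 -0.21] M [ 0.05  0.04 -0.04] w 17.7 gf 40.0
t 12.02 p [512.3  26.3 121.1] head -15.02 tilt z [ 0.002 -0.002 -1.   ] F [-0.8  -0.28 -2.01] M [-0.04  0.04 -0.  ] w 17.7 gf 40.0
```

```bash
for i in 1 2 3 4; do python3 -m crank '[0,0,0.25,0,0,0,255,0,0,0.5,0,0,0,255,0,0,0.5,0,0,0,255,0,0,0.5,0,0,0,255,0,0,0.5,0,0,0,255]' >/dev/null; python3 go.py .5131 .0256 .123 -15|head -1; done
```

```text
t 12.43 p [512.3  26.3 120.6] head -15.01 tilt z [ 0.002 -0.002 -1.   ] F [ 0.06  0.8  -0.95] M [ 0.01  0.06 -0.05] w 18.0 gf 40.0
t 12.85 p [512.3  26.3 120.1] head -15.02 tilt z [ 0.002 -0.002 -1.   ] F [-0.24 -0.57 -1.89] M [ 0.08  0.01 -0.01] w 17.7 gf 40.0
t 13.27 p [512.3  26.3 119.6] head -15.02 tilt z [ 0.0021 -0.0021 -1.    ] F [ 1.05  0.08 -1.79] M [ 0.11  0.03 -0.  ] w 17.7 gf 40.0
t 13.68 p [512.3  26.3 119.1] head -15.01 tilt z [ 0.002  -0.0021 -1.    ] F [ 0.05 -0.05 -1.62] M [0.04 0.05 0.03] w 17.6 gf 40.0
```

```bash
for i in 1 2 3 4; do python3 -m crank '[0,0,0.25,0,0,0,255,0,0,0.5,0,0,0,255,0,0,0.5,0,0,0,255,0,0,0.5,0,0,0,255,0,0,0.5,0,0,0,255]' >/dev/null; python3 go.py .5131 .0256 .123 -15|head -1; done
```

```text
t 14.1 p [512.3  26.3 118.6] head -15.01 tilt z [ 0.002 -0.002 -1.   ] F [ 0.42 -0.59 -1.17] M [0.11 0.07 0.04] w 17.4 gf 40.0
t 14.52 p [512.4  26.3 118.1] head -15.02 tilt z [ 0.0021 -0.002  -1.    ] F [ 0.81 -0.83 -1.73] M [0.02 0.05 0.01] w 17.8 gf 40.0
t 14.93 p [512.3  26.3 117.6] head -15.01 tilt z [ 0.002  -0.0021 -1.    ] F [ 0.49 -0.63 -1.69] M [ 0.03 -0.01  0.01] w 18.0 gf 40.0
t 15.35 p [512.4  26.3 117.2] head -15.01 tilt z [ 0.0023 -0.0021 -1.    ] F [-0.84  0.38 -0.87] M [-0.   -0.   -0.04] w 17.7 gf 40.0
```

```bash
for i in 1 2; do python3 -m crank '[0,0,0.2,0,0,0,255,0,0,0.4,0,0,0,255,0,0,0.4,0,0,0,255,0,0,0.4,0,0,0,255,0,0,0.4,0,0,0,255]' >/dev/null; python3 go.py .5131 .0256 .123 -15|head -1; done
```

```text
t 15.77 p [512.4  26.3 116.8] head -15.01 tilt z [ 0.0023 -0.0021 -1.    ] F [-0.17  0.47  0.39] M [0.03 0.   0.04] w 17.8 gf 40.0
t 16.18 p [512.4  26.3 116.5] head -15.01 tilt z [ 0.0024 -0.0021 -1.    ] F [-1.9   0.    2.49] M [ 0.04 -0.09 -0.04] w 17.7 gf 40.0
```

```bash
for i in 1 2 ; do python3 -m crank '[0,0,0,0,0,0,255,0,0,0,0,0,0,255,0,0,0,0,0,0,255,0,0,0,0,0,0,255,0,0,0,0,0,0,255]' >/dev/null; python3 go.py .5131 .0256 .123 -15|head -1; done
python3 - <<'E'
from rig import robot
import cv2,numpy as np
c=robot.camera("scene");np.savez("pics/scene4.npz",**c); im=c["pixels"][180:255,170:260,::-1]
cv2.imwrite("pics/v4.png",cv2.convertScaleAbs(cv2.resize(im,None,fx=8,fy=8,interpolation=cv2.INTER_CUBIC),alpha=1.3))
E
```

```text
t 16.6 p [512.4  26.3 116.4] head -15.01 tilt z [ 0.0023 -0.0021 -1.    ] F [-1.65  0.08  3.53] M [ 0.04 -0.12  0.03] w 17.9 gf 40.0
t 17.02 p [512.4  26.3 116.3] head -15.01 tilt z [ 0.0022 -0.0021 -1.    ] F [-1.5   0.43  3.17] M [ 0.04 -0.16 -0.03] w 17.9 gf 40.0
```

View pics/v4.png

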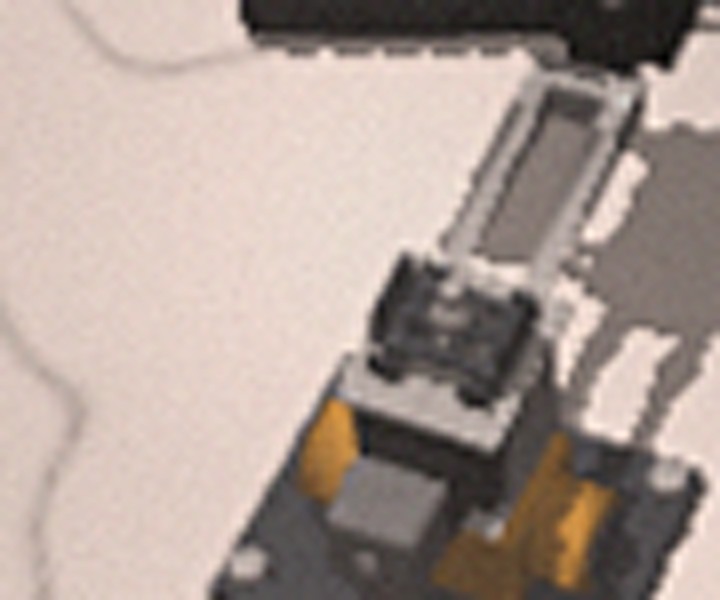

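The tines rest on the front of the plate, both symmetric about the clip (tips at (455,250) and (545,280)). Ease off a little, then start sliding.

```bash
python3 -m crank '[0,0,-0.3,0,0,0,255,0,0.2,-0.6,0,0,0,255,0,0.2,-0.6,0,0,0,255,0,0.2,-0.6,0,0,0,255,0,0.2,-0.6,0,0,0,255]' >/dev/null; python3 go.py .5131 .0256 .123 -15|head -1
for i in 1 2; do python3 -m crank '[0.6,0,0,0,0,0,255,1.2,0,0,0,0,0,255,1.8,0,0,0,0,0,255,2.4,0,0,0,0,0,255,3,0,0,0,0,0,255]' >/dev/null; python3 go.py .5131 .0256 .123 -15|head -1;done
```

```text
t 17.48 p [512.4  26.1 116.8] head -15.01 tilt z [ 0.0021 -0.002  -1.    ] F [-0.37  0.88  0.91] M [ 0.07 -0.16  0.04] w 17.4 gf 40.0
t 17.9 p [515.2  25.3 116.9] head -15.02 tilt z [ 0.0019 -0.002  -1.    ] F [-0.34  0.44  1.06] M [ 0.03 -0.1   0.  ] w 18.0 gf 40.0
t 18.32 p [518.1  24.5 116.9] head -15.01 tilt z [ 0.002 -0.002 -1.   ] F [-0.73  0.46 -0.16] M [ 0.03 -0.07  0.02] w 17.7 gf 40.0
```

```bash
for i in 1 2; do python3 -m crank '[0.6,0,0.1,0,0,0,255,1.2,0,0.1,0,0,0,255,1.8,0,0.1,0,0,0,255,2.4,0,0.1,0,0,0,255,3,0,0.1,0,0,0,255]' >/dev/null; python3 go.py .5131 .0256 .123 -15|head -1;done
```

```text
t 18.73 p [520.7  23.8 116.8] head -15.02 tilt z [ 0.0013 -0.0019 -1.    ] F [-1.81  0.77  2.34] M [ 0.12  0.09 -0.  ] w 17.7 gf 40.0
t 19.15 p [523.4  23.1 116.7] head -15.01 tilt z [ 0.001  -0.0018 -1.    ] F [-2.24  0.65  4.13] M [0.1  0.18 0.04] w 17.8 gf 40.0
```

```bash
python3 -m crank '[0,0,-0.2,0,0,0,255,0,0,-0.4,0,0,0,255,0,0,-0.4,0,0,0,255,0,0,-0.4,0,0,0,255,0,0,-0.4,0,0,0,255]' >/dev/null; python3 go.py .5131 .0256 .123 -15|head -1
python3 -m crank '[0,0,0,0,0,0,255,0,0,0,0,0,0,255,0,0,0,0,0,0,255,0,0,0,0,0,0,255,0,0,0,0,0,0,255]' >/dev/null; python3 go.py .5131 .0256 .123 -15|head -1
python3 -m crank '[0.6,0,0,0,0,0,255,1.2,0,0,0,0,0,255,1.8,0,0,0,0,0,255,2,0,0,0,0,0,255,2,0,0,0,0,0,255]' >/dev/null; python3 go.py .5131 .0256 .123 -15|head -1
```

```text
t 19.57 p [524.1  22.9 117. ] head -15.02 tilt z [ 0.0023 -0.0021 -1.    ] F [-1.96  1.19  0.64] M [0.1  0.15 0.03] w 17.3 gf 40.0
t 19.98 p [524.1  22.9 117.1] head -15.02 tilt z [ 0.0024 -0.0021 -1.    ] F [-0.55  0.97  0.42] M [ 0.13  0.08 -0.  ] w 17.7 gf 40.0
t 20.4 p [525.7  22.5 117.1] head -15.01 tilt z [ 0.0018 -0.002  -1.    ] F [-0.48 -0.42  0.35] M [ 0.09  0.15 -0.07] w 18.0 gf 40.0
```

```bash
for i in 1 2 3; do python3 -m crank '[0.6,0,0,0,0,0,255,1.2,0,0,0,0,0,255,1.8,0,0,0,0,0,255,2.4,0,0,0,0,0,255,3,0,0,0,0,0,255]' >/dev/null; python3 go.py .5131 .0256 .123 -15|head -1;done
```

```text
t 20.82 p [528.7  21.7 117.1] head -15.01 tilt z [ 0.0018 -0.002  -1.    ] F [-1.48  0.44  0.78] M [ 0.14  0.2  -0.01] w 17.8 gf 40.0
t 21.23 p [531.6  20.9 117.1] head -15.01 tilt z [ 0.0018 -0.002  -1.    ] F [-2.47  0.05  0.6 ] M [0.16 0.35 0.01] w 17.5 gf 40.0
t 21.65 p [534.5  20.1 117.2] head -15.01 tilt z [ 0.0019 -0.002  -1.    ] F [-1.9   0.97  0.09] M [0.18 0.29 0.07] w 17.4 gf 40.0
```

```bash
for i in 1 2 3; do python3 -m crank '[0.6,0,0,0,0,0,255,1.2,0,0,0,0,0,255,1.8,0,0,0,0,0,255,2.4,0,0,0,0,0,255,3,0,0,0,0,0,255]' >/dev/null; python3 go.py .5131 .0256 .123 -15|head -1;done
```

```text
t 22.07 p [537.4  19.3 117.2] head -15.01 tilt z [ 0.0019 -0.002  -1.    ] F [-2.59  0.41  0.28] M [0.15 0.32 0.01] w 17.7 gf 40.0
t 22.48 p [540.3  18.6 117.2] head -15.01 tilt z [ 0.0019 -0.002  -1.    ] F [-3.11  1.03  1.16] M [ 0.17  0.28 -0.01] w 17.7 gf 40.0
t 22.9 p [543.2  17.8 117.2] head -15.01 tilt z [ 0.0019 -0.002  -1.    ] F [-3.18  0.71  2.8 ] M [ 0.18  0.35 -0.03] w 17.5 gf 40.0
```

```bash
for i in 1 2 3; do python3 -m crank '[0.6,0,-0.1,0,0,0,255,1.2,0,-0.1,0,0,0,255,1.8,0,-0.1,0,0,0,255,2.4,0,-0.1,0,0,0,255,3,0,-0.1,0,0,0,255]' >/dev/null; python3 go.py .5131 .0256 .123 -15|head -1;done
```

```text
t 23.32 p [546.1  17.  117.3] head -15.01 tilt z [ 0.0018 -0.002  -1.    ] F [-2.9   0.67  0.56] M [ 0.21  0.43 -0.01] w 17.8 gf 40.0
t 23.73 p [549.   16.3 117.3] head -15.01 tilt z [ 0.0018 -0.002  -1.    ] F [-3.36 -0.14 -0.68] M [ 0.14  0.47 -0.05] w 17.7 gf 40.0
t 24.15 p [551.4  15.6 117.4] head -15.01 tilt z [ 8.0e-04 -1.8e-03 -1.0e+00] F [-4.48  1.06  0.78] M [ 0.28  0.67 -0.  ] w 17.8 gf 40.0
```

```bash
for i in 1 2; do python3 -m crank '[0.6,0,0,0,0,0,255,1.2,0,0,0,0,0,255,1.8,0,0,0,0,0,255,2.4,0,0,0,0,0,255,3,0,0,0,0,0,255]' >/dev/null; python3 go.py .5131 .0256 .123 -15|head -1;done
```

```text
t 24.57 p [554.2  14.8 117.5] head -15.01 tilt z [ 9.0e-04 -1.8e-03 -1.0e+00] F [-4.44  1.99 -0.84] M [ 0.31  0.71 -0.02] w 17.6 gf 40.0
t 24.98 p [556.3  14.3 117.4] head -15.01 tilt z [-0.0013 -0.0013 -1.    ] F [-7.57  2.5   3.55] M [0.38 1.11 0.01] w 17.8 gf 40.0
```

```bash
for i in 1 2; do python3 -m crank '[0.4,0,-0.2,0,0,0,255,0.8,0,-0.2,0,0,0,255,1.2,0,-0.2,0,0,0,255,1.6,0,-0.2,0,0,0,255,2,0,-0.2,0,0,0,255]' >/dev/null; python3 go.py .5131 .0256 .123 -15|head -1;done
```

```text
t 25.4 p [557.   14.1 117.4] head -15.01 tilt z [-4.e-03 -8.e-04 -1.e+00] F [-9.2   3.41  2.23] M [ 0.51  1.32 -0.03] w 17.5 gf 40.0
t 25.82 p [557.7  13.9 117.5] head -15.01 tilt z [-6.6e-03 -2.0e-04 -1.0e+00] F [-11.28   3.27   4.25] M [ 0.47  1.55 -0.06] w 17.9 gf 40.0
```

```bash
python3 -m crank '[0,0,-0.2,0,0,0,255,0,0,-0.5,0,0,0,255,0,0,-0.5,0,0,0,255,0,0,-0.5,0,0,0,255,0,0,-0.5,0,0,0,255]' >/dev/null; python3 go.py .5131 .0256 .123 -15|head -1
python3 - <<'E'
from rig import robot
import cv2,numpy as np
c=robot.camera("scene");np.savez("pics/scene5.npz",**c); im=c["pixels"][190:250,180:250,::-1]
cv2.imwrite("pics/v5.png",cv2.convertScaleAbs(cv2.resize(im,None,fx=10,fy=10,interpolation=cv2.INTER_CUBIC),alpha=1.3))
E
```

```text
t 26.23 p [557.7  13.9 117.6] head -15.01 tilt z [-6.6e-03 -2.0e-04 -1.0e+00] F [-10.31   3.53   0.75] M [ 0.51  1.43 -0.03] w 17.6 gf 40.0
```

View pics/v5.png

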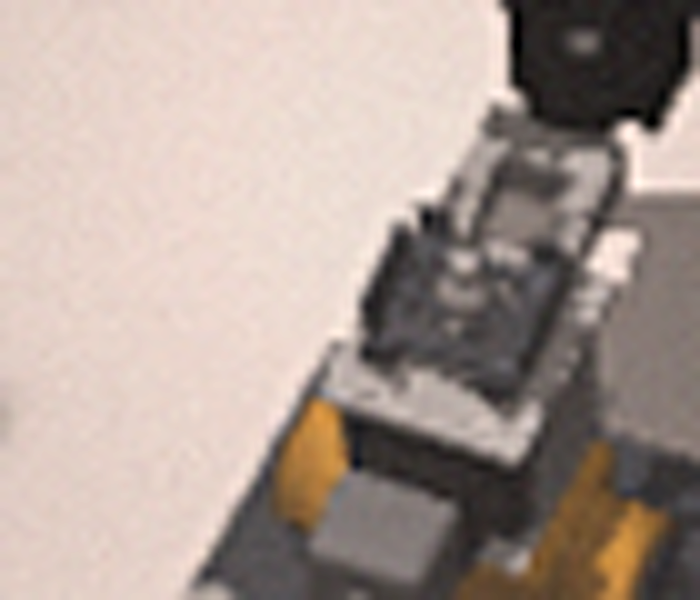

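The clip is being lifted evenly (front up at (440,230)), tines under it, straddling the stem at (465,290). Keep pushing gently with less lean.

```bash
python3 -m crank '[0.4,0,-0.2,0,0,0,255,0.8,0,-0.3,0,0,0,255,1.2,0,-0.3,0,0,0,255,1.6,0,-0.3,0,0,0,255,2,0,-0.3,0,0,0,255]' >/dev/null; python3 go.py .5131 .0256 .123 -15|head -1
```

```text
t 26.7 p [561.3  12.9 117.9] head -15.0 tilt z [-0.0027 -0.0012 -1.    ] F [-4.25  0.32 -2.64] M [0.25 0.77 0.04] w 17.6 gf 40.0
```

```bash
python3 -m crank '[0.4,0,-0.2,0,0,0,255,0.8,0,-0.3,0,0,0,255,1.2,0,-0.3,0,0,0,255,1.6,0,-0.3,0,0,0,255,2,0,-0.3,0,0,0,255]' >/dev/null; python3 go.py .5131 .0256 .123 -15|head -1
```

```text
t 27.12 p [563.7  12.2 118. ] head -15.01 tilt z [-0.0026 -0.0011 -1.    ] F [-5.87  1.26 -4.92] M [ 0.42  1.19 -0.03] w 17.8 gf 40.0
```

```bash
python3 -m crank '[0.4,0,0.2,0,0,0,255,0.8,0,0.3,0,0,0,255,1.2,0,0.3,0,0,0,255,1.6,0,0.3,0,0,0,255,2,0,0.3,0,0,0,255]' >/dev/null; python3 go.py .5131 .0256 .123 -15|head -1
```

```text
t 27.53 p [566.8  11.4 118.1] head -15.01 tilt z [ 4.0e-04 -1.8e-03 -1.0e+00] F [-3.79  0.64 -6.92] M [ 0.34  1.05 -0.  ] w 17.8 gf 40.0
```

```bash
python3 -m crank '[0.4,0,0,0,0,0,255,0.8,0,0,0,0,0,255,1.2,0,0,0,0,0,255,1.6,0,0,0,0,0,255,2,0,0,0,0,0,255]' >/dev/null; python3 go.py .5131 .0256 .123 -15|head -1
```

```text
t 27.95 p [572.6  10.  120.1] head -15.02 tilt z [ 0.0097 -0.0036 -0.9999] F [ 0.09 -0.47 -1.34] M [ 0.09  0.11 -0.01] w 17.7 gf 40.0
```

Force vanished and the hand sprang forward: the clip let go. Hold, then back out slowly.

```bash
python3 -m crank '[0,0,0,0,0,0,255,0,0,0,0,0,0,255,0,0,0,0,0,0,255,0,0,0,0,0,0,255,0,0,0,0,0,0,255]' >/dev/null; python3 go.py .5131 .0256 .123 -15|head -1
python3 - <<'E'
from rig import robot
import cv2,numpy as np
# dark-clip centroid in a window around it, before / after
for n,(x,y,w,h) in {"scene":(212,205,30,26)}.items():
    c=robot.camera(n);np.savez(f"pics/{n}6.npz",**c)
    for k in ("4","5","6"):
        g=cv2.cvtColor(np.load(f"pics/{n}{k}.npz")["pixels"],cv2.COLOR_RGB2GRAY)[y:y+h,x:x+w]
        m=g<75; v,u=np.nonzero(m); print(k,m.sum(),(u.mean()+x).round(1),(v.mean()+y).round(1),g.mean().round(1))
E
```

```text
t 28.37 p [569.6  10.7 119. ] head -15.01 tilt z [ 0.003  -0.0022 -1.    ] F [-0.51  0.16 -1.48] M [-0.01  0.04 -0.  ] w 17.7 gf 40.0
4 255 226.8 222.0 107.0
5 321 228.2 219.7 99.4
6 381 228.3 217.2 93.5
```

```bash
python3 -m crank '[-1,0,0.3,0,0,0,255,-2,0,0.6,0,0,0,255,-3.5,0,0.8,0,0,0,255,-5,0,0.8,0,0,0,255,-7,0,0.8,0,0,0,255]' >/dev/null; python3 go.py .5131 .0256 .123 -15|head -1;python3 -m crank '[-2,0,0,0,0,0,255,-4,0,0,0,0,0,255,-6,0,0,0,0,0,255,-8,0,0,0,0,0,255,-10,0,0,0,0,0,255]' >/dev/null; python3 go.py .5131 .0256 .123 -15|head -1
```

```text
t 28.83 p [562.4  12.7 117.9] head -15.01 tilt z [ 0.0021 -0.0021 -1.    ] F [ 0.23  0.35 -2.69] M [ 0.01  0.06 -0.01] w 17.3 gf 40.0
t 29.25 p [552.7  15.3 118. ] head -15.01 tilt z [ 0.0022 -0.0021 -1.    ] F [ 0.35  0.42 -2.07] M [ 0.04  0.09 -0.  ] w 17.8 gf 40.0
```

```bash
for i in 1 2 3 4; do python3 -m crank '[-3,0,0,0,0,0,255,-6,0,0,0,0,0,255,-9,0,0,0,0,0,255,-12,0,0,0,0,0,255,-15,0,0,0,0,0,255]' >/dev/null; python3 go.py .5131 .0256 .123 -15|head -1; done
python3 - <<'E'
from rig import robot
import cv2,numpy as np
x,y,w,h=212,205,30,26
c=robot.camera("scene");np.savez("pics/scene7.npz",**c)
for k in ("4","6","7"):
        g=cv2.cvtColor(np.load(f"pics/scene{k}.npz")["pixels"],cv2.COLOR_RGB2GRAY)[y:y+h,x:x+w]
        m=g<75; v,u=np.nonzero(m); print(k,m.sum(),(u.mean()+x).round(1),(v.mean()+y).round(1),g.mean().round(1))
E
```

```text
t 29.67 p [538.   19.2 117.9] head -15.01 tilt z [ 0.002  -0.0021 -1.    ] F [-0.84 -0.39 -2.26] M [0.02 0.09 0.01] w 17.9 gf 40.0
t 30.08 p [523.6  23.  117.9] head -15.01 tilt z [ 0.0021 -0.0021 -1.    ] F [-0.36 -0.12 -1.84] M [0.04 0.06 0.01] w 17.6 gf 40.0
t 30.5 p [509.1  26.9 117.8] head -15.02 tilt z [ 0.0021 -0.0021 -1.    ] F [ 0.07  0.42 -1.37] M [0.07 0.06 0.06] w 18.0 gf 40.0
t 30.92 p [494.6  30.8 117.8] head -15.01 tilt z [ 0.0021 -0.0021 -1.    ] F [-1.59  0.34 -0.46] M [0.09 0.05 0.04] w 17.8 gf 40.0
4 255 226.8 222.0 107.0
6 381 228.3 217.2 93.5
7 280 226.7 220.6 108.1
```

```bash
python3 -m crank '[-5,25,-5,0,0,-2,255,-5,65,-8,0,0,-6,255,-3,105,-8,0,0,-10,255,0,145,-8,0,0,-13,255,2,180,-8,0,0,-15,255]' >/dev/null; python3 go.py .44 -.19 .06 0
```

```text
t 31.38 p [ 449.9 -145.7  126.3] head 0.13 tilt z [ 0.003  -0.0029 -1.    ] F [ 0.54 -0.73 -1.64] M [ 0.06 -0.04 -0.01] w 17.5 gf 40.0
shift [-10.2  44.   66.4] turn [ 0.17 -0.17  0.13]
```

```bash
python3 -m crank '[-3,15,10,0,0,0,255,-7,30,25,0,0,0,255,-10,42,45,0.1,-0.1,0,255,-10,42,65,0.1,-0.1,0,255,-10,42,80,0.1,-0.1,0,255]' >/dev/null; python3 -m crank '[0,0,4,0,0,0,255,0,0,8,0,0,0,255,0,0,12,0,0,0,255,0,0,14,0,0,0,255,0,0,14,0,0,0,255]' >/dev/null;python3 go.py .44 -.19 .0285 0
```

```text
t 32.22 p [ 440.7 -185.8   32.4] head 0.01 tilt z [ 1.e-03 -8.e-04 -1.e+00] F [ 0.1   0.3  -1.85] M [-0.01  0.02  0.01] w 18.0 gf 40.0
shift [-0.7  4.2  3.9] turn [ 0.05 -0.06  0.01]
```

```bash
python3 -m crank '[0,0,1,0,0,0,255,0,0,2,0,0,0,255,0,0,3,0,0,0,255,0,0,3.8,0,0,0,255,0,0,3.8,0,0,0,255]' >/dev/null;python3 go.py .44 -.19 .0285 0|head -1
python3 -m crank '[0,0,0,0,0,0,150,0,0,0,0,0,0,150,0,0,0,0,0,0,100,0,0,0,0,0,0,0,0,0,0,0,0,0,0]'; python3 -m crank '[0,0,-5,0,0,0,0,0,0,-20,0,0,0,0,0,0,-50,0,0,0,0,0,0,-90,0,0,0,0,0,0,-130,0,0,0,0]'
```

```text
t 32.63 p [ 440.3 -185.8   28.3] head -0.01 tilt z [ 3.e-04 -3.e-04 -1.e+00] F [-0.49 -0.16 -1.2 ] M [ 0.07  0.03 -0.01] w 17.5 gf 40.0
time: 33.05
position: [0.4404, -0.1858, 0.0284]
tool_rot: [1.0, -0.0, 0.0, 0.0]
ft_force: [-0.6, 0.7, 0.2]
grip_width: 0.043
grip_force: 0.0
time: 33.47
position: [0.4394, -0.1851, 0.1593]
tool_rot: [1.0, -0.0, -0.001, -0.001]
ft_force: [0.8, -2.0, -0.3]
grip_width: 0.076
grip_force: 0.0
```

```bash
python3 - <<'E'
from rig import robot
import cv2,numpy as np
im=np.zeros((600,800,3),np.uint8)
for n,x,y,o in(("top",230,108,0),("scene",188,195,400)):
    c=robot.camera(n); np.savez(f"pics/{n}8.npz",**c)
    f=lambda q:cv2.convertScaleAbs(cv2.resize(q,None,fx=8,fy=8,interpolation=cv2.INTER_CUBIC),alpha=1.4)
    im[:400,o:o+400]=f(c["pixels"][y:y+50,x:x+50,::-1])
    if n=="scene": im[400:,400:]=cv2.resize(c["pixels"][100:200,80:280,::-1],(400,200))
    else: im[400:,:400]=cv2.resize(c["pixels"][160:260,250:450,::-1],(400,200))
cv2.imwrite("pics/v8.png",im)
E
```

```text
(no output)
```

View pics/v8.png

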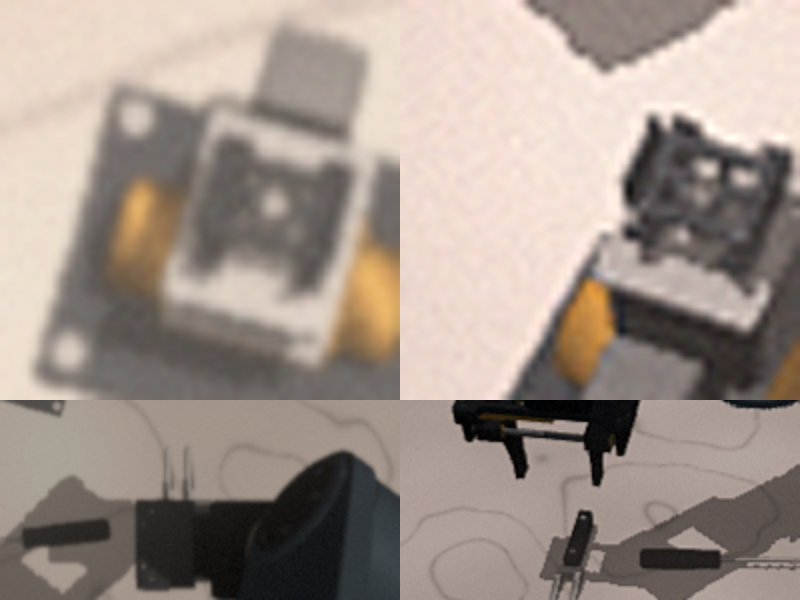

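The last view: clip perched on the bead around the stem (top crop centre ≈(272,208), nose (272,203)), roughly level; fork lies flat on the bench at left. Locate the clip and go above it.

```bash
python3 - <<'E'
from h import *
ax=np.array([np.cos(np.radians(-15)),np.sin(np.radians(-15))]);ay=np.array([-ax[1],ax[0]])
c0=np.array([.631,-.006])
for n,u,v,z in[("nose",272,203,115),("FL",205,270,100),("FR",297,287,100),("BL",232,142,100),("BR",345,170,100),("earL",207,205,118),("earR",332,230,118)]:
    p=ray("top",src(u,v,230,108,8),z/1e3);d=p[:2]-c0;print(n,p[:2].round(4),(1e3*np.array([d@ax,d@ay])).round(1))
for n,u,v,z in[("nose",705,170,115),("earBL",655,125,118),("earBR",785,155,118)]:
    p=ray("scene",src(u,v,188,195,8,400),z/1e3);d=p[:2]-c0;print("s",n,p[:2].round(4),(1e3*np.array([d@ax,d@ay])).round(1))
E
python3 go.py .631 -.006 .18 -15
```

```text
nose [ 0.6317 -0.0057] [0.6 0.4]
FL [0.6172 0.011 ] [-17.7  12.9]
FR [ 0.6129 -0.0129] [-15.7 -11.3]
BL [0.6508 0.0042] [16.5 15. ]
BR [ 0.6437 -0.0252] [ 17.3 -15.3]
earL [0.6304 0.0108] [-4.9 16.1]
earR [ 0.6243 -0.0209] [ -2.7 -16.1]
s nose [ 0.6329 -0.0058] [1.8 0.7]
s earBL [ 0.6222 -0.0204] [ -4.8 -16.2]
s earBR [0.6277 0.0143] [-8.4 18.8]
t 33.57 p [ 443.5 -187.8  163.9] head 0.01 tilt z [ 0.011  -0.008  -0.9999] F [-0.08  0.21 -0.36] M [ 0.01  0.03 -0.02] w 82.9 gf 0.0
shift [ 187.7 -181.7  -15.5] turn [ 0.38 -0.69 15.  ]
```

```bash
python3 -m crank '[22,-22,-12,0,0,2,0,48,-48,-18,0,0,5,0,75,-74,-18,0,0,9,0,102,-100,-18,0,0,12,0,130,-127,-18,0,0,15,0]' >/dev/null; python3 go.py .631 -.006 .18 -15
```

```text
t 33.98 p [570.7 -57.4 176.1] head -15.19 tilt z [-6.e-04 -3.e-04 -1.e+00] F [ 0.53 -0.84 -0.7 ] M [ 0.04 -0.01  0.  ] w 87.0 gf 0.0
shift [ 44.7 -65.4  -4. ] turn [ 0.02  0.03 -0.19]
```

```bash
python3 -m crank '[14,-20,-4,0,0,-0.2,0,28,-40,-4,0,0,-0.2,0,40,-58,-4,0,0,-0.2,0,45,-64,-4,0,0,-0.2,0,45,-65,-4,0,0,-0.2,0]' >/dev/null; python3 -m crank '[0,0,0,0,0,0,0,0,0,0,0,0,0,0,0,0,0,0,0,0,0,0,0,0,0,0,0,0,0,0,0,0,0,0,0]' >/dev/null; python3 go.py .631 -.006 .12 -15
```

```text
t 34.82 p [630.1  -8.4 180.4] head -14.88 tilt z [ 0.e+00 -3.e-04 -1.e+00] F [ 0.73 -0.29 -0.19] M [ 0.06  0.03 -0.02] w 87.0 gf 0.0
shift [ 0.2 -2.6 60.4] turn [ 0.02 -0.01  0.12]
```

```bash
python3 -m crank '[0,-1,10,0,0,0,0,0.2,-2.2,22,0,0,0.1,0,0.2,-2.2,34,0,0,0.1,0,0.2,-2.2,44,0,0,0.1,0,0.2,-2.2,50,0,0,0.1,0]' 6 >/dev/null; python3 -m crank '[0,0,0,0,0,0,100,0,0,0,0,0,0,100,0,0,0,0,0,0,100,0,0,0,0,0,0,100,0,0,0,0,0,0,100]' >/dev/null; python3 go.py .631 -.006 .120 -15
```

```text
t 35.65 p [631.9  -5.6 131. ] head -14.91 tilt z [ 1.7e-03 -5.0e-04 -1.0e+00] F [-0.34  0.34  0.81] M [ 0.02  0.02 -0.03] w 61.3 gf 0.0
shift [-0.8  0.6 11. ] turn [ 0.   -0.1   0.09]
```

```bash
python3 -m crank '[-0.4,0.3,3,0,0,0,100,-0.8,0.6,6,0,0,0,100,-0.8,0.6,9,0,0,0,100,-0.8,0.6,11,0,0,0,100,-0.8,0.6,11,0,0,0,100]' 8 >/dev/null; python3 go.py .631 -.006 .120 -15|head -1; python3 -m crank '[0,0,0,0,0,0,120,0,0,0,0,0,0,130,0,0,0,0,0,0,140,0,0,0,0,0,0,150,0,0,0,0,0,0,255]' ; python3 -m crank '[0,0,0,0,0,0,255,0,0,0,0,0,0,255,0,0,0,0,0,0,255,0,0,0,0,0,0,255,0,0,0,0,0,0,255]'
```

```text
t 36.07 p [630.   -5.9 118.6] head -14.92 tilt z [-0.0011 -0.     -1.    ] F [ 0.   -0.17  0.06] M [ 0.05 -0.01 -0.05] w 53.0 gf 0.0
time: 36.48
position: [0.6308, -0.0058, 0.1195]
tool_rot: [0.992, -0.13, 0.001, -0.0]
ft_force: [0.6, 0.9, -0.4]
grip_width: 0.037
grip_force: 8.0
time: 36.9
position: [0.6308, -0.0058, 0.1194]
tool_rot: [0.992, -0.13, 0.001, 0.0]
ft_force: [1.3, 1.6, -0.0]
grip_width: 0.0365
grip_force: 8.0
```

```bash
python3 -m crank '[0,0,-1,0,0,0,255,0,0,-3,0,0,0,255,0,0,-5,0,0,0,255,0,0,-8,0,0,0,255,0,0,-11,0,0,0,255]' 15; python3 -m crank '[0,0,-5,0,0,0,255,0,0,-12,0,0,0,255,0,0,-20,0,0,0,255,0,0,-30,0,0,0,255,0,0,-40,0,0,0,255]' >/dev/null; python3 go.py .431 .275 .17 -15
```

```text
time: 37.32
position: [0.6302, -0.006, 0.1305]
tool_rot: [0.992, -0.13, -0.0, 0.0]
ft_force: [-0.7, 0.2, -0.2]
grip_width: 0.0366
grip_force: 15.0
t 37.73 p [630.6  -6.  171.5] head -14.91 tilt z [ 8.e-04 -4.e-04 -1.e+00] F [ 0.21  0.14 -0.29] M [ 0.06  0.   -0.02] w 36.8 gf 15.0
shift [-265.2 -220.1    1.3] turn [ 0.01 -0.05  0.09]
```

```bash
python3 -m crank '[-20,-17,0,0,0,-4,255,-50,-42,0,0,0,-10,255,-80,-67,0,0,0,-17,255,-110,-92,0,0,0,-24,255,-140,-116,0,0,0,-28.6,255]' >/dev/null; python3 go.py .431 .275 .17 13.6
```

```text
t 38.15 p [524.4 143.3 171.4] head 13.95 tilt z [ 0.002 -0.    -1.   ] F [0.77 0.36 0.48] M [ 0.03 -0.01  0.02] w 36.9 gf 15.0
shift [ -58.9 -150.3    1.2] turn [ 0.03 -0.11  0.35]
```

```bash
python3 -m crank '[-14,-35,0,0,0,0.3,255,-28,-70,0,0,0,0.3,255,-42,-105,5,0,0,0.3,255,-54,-136,20,0,0,0.3,255,-59,-149,45,0,0,0.3,255]' >/dev/null; python3 -m crank '[0,0,10,0,0,0,255,0,0,25,0,0,0,255,0,0,40,0,0,0,255,0,0,50,0,0,0,255,0,0,58,0,0,0,255]' >/dev/null; python3 -m crank '[0,0,4,0,0,0,255,0,0,8,0,0,0,255,0,0,12,0,0,0,255,0,0,14,0,0,0,255,0,0,14,0,0,0,255]' >/dev/null;python3 go.py .431 .275 .030 13.6
python3 - <<'E'
from rig import robot
import cv2,numpy as np
from h import *
c=robot.camera("top");np.savez("pics/top9.npz",**c)
a=np.load("pics/top0.npz")["pixels"];
d=np.abs(a.astype(int)-c["pixels"]).sum(2)
for n,(x,y,w,h) in {"station":(125,100,55,70),"contactor":(340,110,50,45),"valve base":(230,115,65,55),"screwdriver":(215,215,95,25)}.items(): print(n,(d[y:y+h,x:x+w]>60).mean().round(3))
E
```

```text
t 39.4 p [432.6 272.9  53.1] head 13.38 tilt z [ 3.e-04 -3.e-04 -1.e+00] F [-1.23  0.05 -0.84] M [0.06 0.04 0.06] w 36.7 gf 15.0
shift [-1.  -2.5 23.1] turn [ 0.02 -0.01 -0.22]
station 0.0
contactor 0.0
valve base 0.086
screwdriver 0.0
```

```bash
python3 -m crank '[0,0,4,0,0,0,255,-1,-2,8,0,0,0,255,-1,-2,12,0,0,0,255,-1,-2,15,0,0,0,255,-1,-2,15,0,0,0,255]' >/dev/null; python3 go.py .431 .275 .030 13.6|head -1; python3 -m crank '[0,0,1.5,0,0,0,255,0,0,3,0,0,0,255,0,0,4.5,0,0,0,255,0,0,5.5,0,0,0,255,0,0,5.5,0,0,0,255]' >/dev/null; python3 go.py .431 .275 .030 13.6|head -1
```

```text
t 39.87 p [430.6 274.6  37.4] head 13.4 tilt z [-1.e-03 -8.e-04 -1.e+00] F [ 0.35 -0.2   0.68] M [ 0.07  0.02 -0.02] w 36.4 gf 15.0
t 40.28 p [431.  274.6  32.5] head 13.38 tilt z [ 1.e-04 -4.e-04 -1.e+00] F [-0.19  0.16 -0.43] M [-0.04  0.01 -0.01] w 36.7 gf 15.0
```

```bash
python3 -m crank '[0,0,0.7,0,0,0,255,0,0,1.4,0,0,0,255,0,0,2,0,0,0,255,0,0,2,0,0,0,255,0,0,2,0,0,0,255]' >/dev/null; python3 go.py .431 .275 .030 13.6|head -1; python3 -m crank '[0,0,0,0,0,0,140,0,0,0,0,0,0,130,0,0,0,0,0,0,110,0,0,0,0,0,0,90,0,0,0,0,0,0,90]'; python3 -m crank '[0,0,0,0,0,0,90,0,0,-4,0,0,0,90,0,0,-15,0,0,0,90,0,0,-35,0,0,0,90,0,0,-65,0,0,0,90]';python3 -m crank '[0,20,-30,0,0,0,90,0,50,-50,0,0,0,90,0,90,-60,0,0,0,90,0,130,-60,0,0,0,90,0,170,-60,0,0,0,90]'; python3 -m crank '[0,0,0,0,0,0,90,0,0,0,0,0,0,90,0,0,0,0,0,0,90,0,0,0,0,0,0,90,0,0,0,0,0,0,90]'
python3 - <<'E'
from rig import robot
import cv2,numpy as np
from h import *
a=np.load("pics/top0.npz")["pixels"].astype(int)
c=robot.camera("top");np.savez("pics/top10.npz",**c);p=c["pixels"]
d=np.abs(a-p).sum(2)
x,y,w,h=100,190,75,78
m=(p[y:y+h,x:x+w].mean(2)<70)&(d[y:y+h,x:x+w]>80)
n,l,s,ce=cv2.connectedComponentsWithStats(m.astype(np.uint8))
for i in range(1,n):
    if s[i,4]>8: print(s[i],ray("top",(ce[i][0]+x,ce[i][1]+y),.015))
for nn,(x,y,w,h) in {"station":(125,100,55,70),"contactor":(340,110,50,45),"screwdriver":(215,215,95,25)}.items(): print(nn,(d[y:y+h,x:x+w]>60).mean().round(3))
E
```

```text
t 40.7 p [431.1 274.7  30.6] head 13.39 tilt z [ 3.e-04 -3.e-04 -1.e+00] F [-0.22 -0.02 -0.55] M [0.02 0.   0.01] w 37.0 gf 15.0
time: 41.12
position: [0.4311, 0.2747, 0.0307]
tool_rot: [0.993, 0.117, 0.0, 0.0]
ft_force: [-0.5, 0.4, 0.5]
grip_width: 0.053
grip_force: 0.0
time: 41.53
position: [0.4296, 0.2741, 0.0953]
tool_rot: [0.993, 0.116, -0.002, 0.001]
ft_force: [0.0, 0.5, -0.2]
grip_width: 0.056
grip_force: 0.0
time: 41.95
position: [0.4711, 0.1081, 0.1579]
tool_rot: [0.993, 0.117, 0.002, 0.0]
ft_force: [0.3, 0.2, -0.8]
grip_width: 0.0565
grip_force: 0.0
time: 42.37
position: [0.4697, 0.1107, 0.1558]
tool_rot: [0.993, 0.118, -0.0, 0.0]
ft_force: [0.5, 0.0, -0.6]
grip_width: 0.0557
grip_force: 0.0
[   0    0   75   78 3030] [0.40992787 0.28908237 0.015     ]
[ 33   0  42  23 688] [0.49821595 0.23627567 0.015     ]
station 0.468
contactor 0.487
screwdriver 0.691
```

```bash
python3 - <<'E'
from rig import robot
import cv2,numpy as np
z=np.load("pics/scene0.npz");a=z["pixels"].astype(int);K=z["intrinsics"];E=np.linalg.inv(z["extrinsics"])
c=robot.camera("scene");np.savez("pics/scene10.npz",**c);p=c["pixels"]
d=np.abs(a-p).sum(2)
def pr(P):
    q=K@(E[:3,:3]@np.array(P)+E[:3,3]);return q[:2]/q[2]
print("tray centre px",pr([.431,.275,.01]).round(1),"fork handle px",pr([.43,-.186,.02]).round(1))
for n,(X,Y,h) in {"tray":(.431,.275,30),"fork":(.44,-.186,45)}.items():
    u,v=pr([X,Y,.01]).astype(int); w=p[v-h:v+h,u-h:u+h]; m=((w.mean(2)<75)&(d[v-h:v+h,u-h:u+h]>80)).astype(np.uint8)
    k,l,s,ce=cv2.connectedComponentsWithStats(m)
    for i in range(1,k):
        if s[i,4]>8:
            q=ce[i]+[u-h,v-h]; r=z["extrinsics"][:3,:3]@np.linalg.inv(K)@[q[0],q[1],1]; o=z["extrinsics"][:3,3]; print(n,s[i],(o+r*(.012-o[2])/r[2]).round(3))
for nn,(x,y,w,h) in {"station":(315,220,60,70),"contactor":(95,208,45,55),"screwdriver":(195,170,90,20)}.items(): print(nn,(d[y:y+h,x:x+w]>60).mean().round(3))
print("top mean change",np.load("pics/top10.npz")["pixels"].mean(),np.load("pics/top0.npz")["pixels"].mean())
E
```

```text
tray centre px [351.8 190.8] fork handle px [167.9 169.9]
tray [25  0  8  8 14] [0.337 0.27  0.012]
tray [ 19  23  21  16 204] [0.431 0.274 0.012]
fork [ 40  25  15  28 248] [ 0.421 -0.186  0.012]
fork [47 54  3 13 19] [ 0.489 -0.168  0.012]
fork [37 56  8 10 29] [ 0.49  -0.188  0.012]
station 0.003
contactor 0.002
screwdriver 0.007
top mean change 125.93207295735677 110.54667324490018
```

The clip sits in the tray at (0.431, 0.274), the fork is flat on the bench, and the other objects have not moved.

```bash
python3 -c "
from rig import robot
print(robot.hand_in())"
```

```text
the job is handed in; nothing more can be done
None
```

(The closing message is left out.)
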